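Reload four sample vials into the second rack in reverse order

ROBOT

A 6-joint arm with a two-finger parallel gripper is mounted at the origin on a cart in front of the work surface, level with it; the furniture and walls round the work are solid. World frame = base frame: x ahead of the robot, y to its left, z up, the work surface at z = 0. Lengths are in m, angles in rad, forces in N, time in s.
With the tool pointing down it reaches from about 0.25 to 0.725 m from the base axis. Payload 4 kg.
Tool frame: the origin (TCP) lies midway between the tips of the shut fingers; the grasp point (between the pads) lies 19 mm behind it (bot.grasp_offset is the distance from the TCP to the grasp point, in m); z points along the fingers, y is the direction in which the jaws open and shut (so a half turn about z gives the same grasp; the last joint's range is limited). The gripper opens to 85 mm and grips with 20 to 120 N. Pads are 22 mm wide; open, the fingers measure 114 mm over their backs; the gripper's body (76 mm by 85 mm) begins 54 mm behind the grasp point. The pads swing forward as they close: fully open they stand 13 mm farther back than shut.
Start: joints at [-1.23, 0.241, 0.005, 1.335, 0, 1.571], TCP at [0.167, -0.471, 0.231] pointing down, gripper open.
Joint ranges: [-2.72, 2.72], [-1.05, 1.87], [-1.09, 1.28], [-1.99, 2.15], [-1.42, 1.44], [-3.14, 3.14]. Speed limits (rad/s): [2.79, 2.79, 3.14, 3.14, 3.14, 3.14].

INTERFACE

Orientations are given as a unit quaternion [x, y, z, w].
In Python, from workcell import sensors, optics, bot gives the robot as it stands.
- The arm moves only by the tool apply_moves, never from a script. Its argument "plan" is one flat list of numbers, 6 for each row, row after row: the shift along the tool's x, y, z in m, then the turn, a rotation vector about the tool's x, y, z in rad. In form: [tx, ty, tz, ax, ay, az, tx, ty, tz, ax, ay, az, ...]. A call has 1 to 12 rows; each row is the pose to reach, as a shift and turn from the pose commanded when the call began, along the tool's axes at that moment; what a row does not reach only later rows make up. A row lasts 1/12 s, in which the tool goes at most 41.7 mm and 7.16 degrees, less where a joint would pass 70% of its speed; a pose out of reach is approached as far as the arm can. A call with a gripper value outside its range is refused whole. "grip" is the finger opening in m, from 0 to 0.0854, set as the call begins (left out, the last holds). The fingers move at their own pace and stop on an object; the grip force is fixed at half the most. Time passes only in rows, so rows that repeat a pose let the fingers close. It gives the time, the measured TCP pose, the force and the opening at its end, in the units of the state.
- sensors.get_obs(): the state, without advancing time (a new reading comes with each control period).
- optics.camera(name): name is "side" or "top" or "wrist"; returns a dict with "pixels" (480x640x3 uint8, red, green, blue), "fx", "fy", "cx", "cy" (pixels), "pose" (4x4, takes a point from camera to world coordinates); the wrist camera has in their place "tool_from_camera" (4x4, takes a point from camera to tool coordinates, whose origin is the TCP and whose axes are the flange's). Camera axes: x right, y up, looking along -z (the intrinsics and any distortion apply to the point x, -y, -z); pixel columns grow to the right and rows downward; lengths in m; the calibration is good to about 2 mm. A picture is of the moment at which its call begins: read the wrist's pose just before it. There is no depth.
- bot.job_done(): hands the job in, once; it reports no verdict.
The state is a dict: "clock": time; "joint_pos": joint angles; "joint_vel": joint speeds; "tau": joint torques, N m; "eef_pos": TCP position; "tool_rot": TCP orientation; "ft_force": force on the tool from outside, world axes, zero at the start; "ft_torque": the same for the moment, N m; "grip_width": finger opening in m.
Only numpy, scipy, OpenCV 4.12 (cv2) and the standard library are available. Lean on these libraries where they do the work, as an engineer would, in place of code of your own. Each camera call takes 0.05 s, during which the arm holds its last target.

TASK

Transfer the four sample vials from the grey rack to the white rack in reverse order, one vial to a well: the vial nearest the yellow-barred end of the grey rack goes into the well farthest from the yellow bar of the white rack, the next one into the next, and so on, so that the last comes nearest the white rack's yellow bar. The coloured clips beside the grey rack keep marking where each vial came from. Keep the vials upright, and leave all four standing at the bottom of their wells.

Things in the scene. Friction and masses are not known exactly. Their poses are not given: they have to be found in the camera images.
- grey_rack: The source rack: dark grey block, 68 (x) x 252 (y) x 16 mm high, fixed, with four round wells in a row. Origin: centre of its underside, on the worktop. Its +y axis points along the row to the end that carries a yellow bar (16 mm wide, 5 mm above the block); z is up. Well centres at x = 0, y = -84, -28, +28, +84 mm; wells 40 mm wide, 6 mm deep, black liner on the floor at z = 10 mm. It may be turned any way. At the start each well holds one vial, in any order.
- white_rack: The target rack: white block of the same form, sizes and axes as the grey rack (yellow bar at its +y end, wells at y = -84, -28, +28, +84 mm, 40 mm wide, floor at z = 10 mm, top of the block at z = 16 mm), fixed, empty at the start. It may be turned any way and may stand left or right of the grey rack.
- blue_vial_center (a point): Loose glass sample vial with a blue screw cap, upright, body 24 mm and cap 26 mm across, 52 mm tall, 22 g. The point is its centre, 26 mm above its foot (so 36 mm above the worktop while it stands in a well); z up. The cap is the upper 12 mm; its upper half stands clear of the rack all round, so it can be gripped at the centre or up to 12 mm higher, best with the fingers closing across the row.
- red_vial_center (a point): Loose glass sample vial with a red screw cap, upright, body 24 mm and cap 26 mm across, 52 mm tall, 22 g. The point is its centre, 26 mm above its foot (so 36 mm above the worktop while it stands in a well); z up. The cap is the upper 12 mm; its upper half stands clear of the rack all round, so it can be gripped at the centre or up to 12 mm higher, best with the fingers closing across the row.
- white_vial_center (a point): Loose glass sample vial with a white screw cap, upright, body 24 mm and cap 26 mm across, 55 mm tall, 22 g. The point is its centre, 27.5 mm above its foot (so 37.5 mm above the worktop while it stands in a well); z up. The cap is the upper 12 mm; its upper half stands clear of the rack all round, so it can be gripped at the centre or up to 12 mm higher, best with the fingers closing across the row.
- green_vial_center (a point): Loose glass sample vial with a green screw cap, upright, body 24 mm and cap 26 mm across, 52 mm tall, 22 g. The point is its centre, 26 mm above its foot (so 36 mm above the worktop while it stands in a well); z up. The cap is the upper 12 mm; its upper half stands clear of the rack all round, so it can be gripped at the centre or up to 12 mm higher, best with the fingers closing across the row.
- blue_clip: Small fixed blue marker block on the worktop against the long side of the grey rack, 14 x 26 x 13 mm high (lower than the rack's top), beside the well in which the blue-capped vial starts: it goes on marking that well. Origin: centre of its underside; at the grey rack's x = -41.5 mm and the well's y.
- red_clip: Small fixed red marker block on the worktop against the long side of the grey rack, 14 x 26 x 13 mm high (lower than the rack's top), beside the well in which the red-capped vial starts: it goes on marking that well. Origin: centre of its underside; at the grey rack's x = -41.5 mm and the well's y.
- white_clip: Small fixed white marker block on the worktop against the long side of the grey rack, 14 x 26 x 13 mm high (lower than the rack's top), beside the well in which the white-capped vial starts: it goes on marking that well. Origin: centre of its underside; at the grey rack's x = -41.5 mm and the well's y.
- green_clip: Small fixed green marker block on the worktop against the long side of the grey rack, 14 x 26 x 13 mm high (lower than the rack's top), beside the well in which the green-capped vial starts: it goes on marking that well. Origin: centre of its underside; at the grey rack's x = -41.5 mm and the well's y.
Not all that is in view belongs to the job. What is shaped like the part that bears green_vial_center but black or purple is not meant.

How it is judged:
By the outcome, as a careful person would: the job done as asked, in the order asked, and still so for the second after the job is handed in, with the robot touching nothing.
It also fails if it takes over 99 s, if anything falls off the work surface, if the arm or the gripper's body presses on something with over 40 N, if the wrist force passes 120 N, or if a joint passes its speed limit or range.

## Working session

There is one attempt and no reset: what is moved stays moved. The work goes in short steps, Python scripts to look and compute and a tool call to move; the robot and the scene stay as the last step left them, time stands still between calls to the robot, and variables do not carry over. Pictures are saved under pics/ and viewed, and the job is handed in when it is done.

Besides the shell and the picture viewer there is one more tool, called after "Request:" as name(argument=value, ...), one argument or row to a line, values as JSON. apply_moves: Moves the arm, as the interface text tells. Its arguments: {"type":"object","properties":{"plan":{"type":"array","items":{"type":"number"}},"grip":{"type":"number"}},"required":["plan"]}

```bash
mkdir -p pics; ls
python3 - <<'E'
from workcell import sensors, optics, bot
import cv2,numpy as np
o=sensors.get_obs();print(o, bot.grasp_offset)
for n in ["side","top","wrist"]:
    c=optics.camera(n); cv2.imwrite(f"pics/{n}0.png",c["pixels"][:,:,::-1]); print(n,{k:(np.round(v,4).tolist() if hasattr(v,'tolist') else v) for k,v in c.items() if k!="pixels"})
E
```

```text
pics
{'clock': 0.0, 'joint_pos': array([-1.22999875e+00,  2.41416278e-01,  3.72113828e-03,  1.33519499e+00,
       -1.04714938e-05,  1.57079809e+00]), 'joint_vel': array([-6.53761772e-04,  1.71878642e-03,  3.31100362e-04,  5.31737175e-05,
        2.28886377e-03, -1.43861569e-03]), 'tau': array([ 8.79502786e-04, -3.72319472e+01,  2.52406365e+01,  1.70095830e-02,
        1.58795292e-04, -6.67941734e-06]), 'eef_pos': array([ 0.16690523, -0.47064964,  0.23041013]), 'tool_rot': array([ 9.85516830e-01,  1.69574416e-01, -1.82689607e-04, -1.03085184e-03]), 'ft_force': array([-0.25097793,  0.00334069, -0.59865632]), 'ft_torque': array([-0.00350348,  0.0286017 ,  0.00399677]), 'grip_width': 0.08562340920660631} 0.0187
side {'fx': 552.6232813563947, 'fy': 552.6232813563947, 'cx': 320.5772103496204, 'cy': 236.68651899683374, 'pose': [[0.9819, 0.0878, -0.1681, 0.3406], [-0.1893, 0.5071, -0.8409, -0.8818], [0.0114, 0.8574, 0.5145, 0.592], [0.0, 0.0, 0.0, 1.0]]}
top {'fx': 553.5846425848915, 'fy': 553.5846425848915, 'cx': 321.23649168913624, 'cy': 232.73939601586062, 'pose': [[0.0117, 0.9976, -0.0684, 0.4669], [-0.9999, 0.0116, -0.0028, -0.0225], [-0.002, 0.0685, 0.9977, 1.0636], [0.0, 0.0, 0.0, 1.0]]}
wrist {'fx': 386.87671541469035, 'fy': 386.87671541469035, 'cx': 317.3272692622598, 'cy': 243.67491629329913, 'tool_from_camera': [[-0.0002, 0.9453, 0.3261, 0.0834], [1.0, 0.0002, 0.0001, 0.0007], [-0.0, 0.3261, -0.9453, -0.1429], [0.0, 0.0, 0.0, 1.0]]}
```

View pics/top0.png

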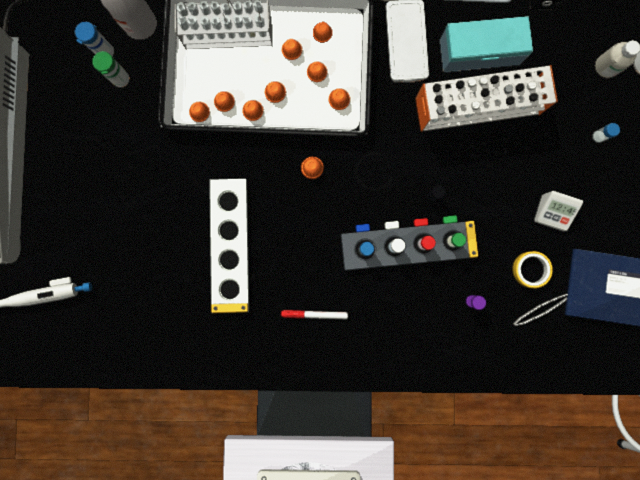

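View pics/side0.png

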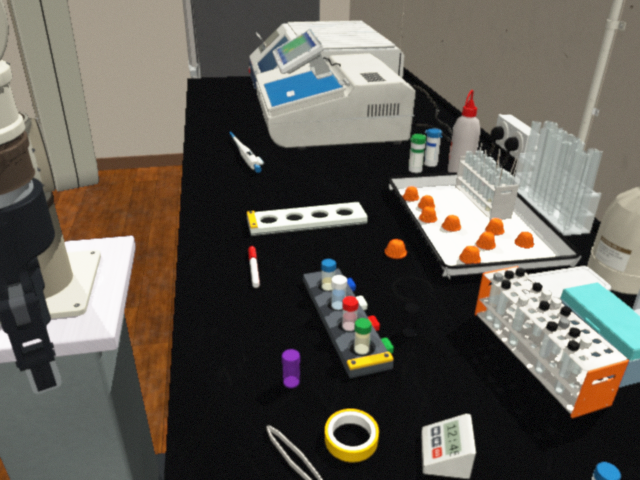

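The top view has the grey rack at about (410,244), with its yellow bar on the right at (473,240). From the bar the caps are green (458,240), red (428,243), white (398,245) and blue (366,249). The white rack is at (229,245) with its bar at the bottom (229,308). So green goes to the white rack's y=-84 well, red to -28, white to +28 and blue to +84.

```bash
cat > h.py <<'E'
import numpy as np,cv2
from workcell import sensors, optics, bot
from scipy.spatial.transform import Rotation as R
def cast(c,uv,z,pose=None):
    P=np.array(c["pose"]) if pose is None else pose
    uv=np.atleast_2d(uv).astype(float)
    d=np.c_[(uv[:,0]-c["cx"])/c["fx"],-(uv[:,1]-c["cy"])/c["fy"],-np.ones(len(uv))]@P[:3,:3].T
    return P[:3,3]+d*((z-P[2,3])/d[:,2])[:,None]
def blobs(m,lo=20,hi=1e9):
    n,l,s,ce=cv2.connectedComponentsWithStats(m.astype(np.uint8),connectivity=8)
    return [(ce[i],s[i],l==i) for i in range(1,n) if lo<=s[i][4]<=hi]
E
python3 - <<'E'
from h import *
c=optics.camera("top");im=c["pixels"];hsv=cv2.cvtColor(im,cv2.COLOR_RGB2HSV)
H,S,V=[hsv[:,:,i].astype(int) for i in range(3)]
roi=np.zeros(H.shape,bool);roi[175:320,205:490]=1
cols={'blue':(H>95)&(H<125)&(S>130)&(V>60),'red':((H<6)|(H>174))&(S>150)&(V>60),'green':(H>40)&(H<85)&(S>110)&(V>50),'yellow':(H>18)&(H<32)&(S>150)&(V>90),'white':(S<40)&(V>170)}
for n,m in cols.items():
    for ce,s,l in blobs(m&roi,25):
        print(n,ce.round(1),s,'z13',cast(c,ce,.013)[0,:2].round(4),'z16',cast(c,ce,.016)[0,:2].round(4),'z62',cast(c,ce,.062)[0,:2].round(4))
# white wells: dark blobs inside white block
dark=(V<90)&roi; dark[:, 250:]=0
for ce,s,l in blobs(dark,150,800): print('well',ce.round(1),s,cast(c,ce,.016)[0,:2].round(4),cast(c,ce,.012)[0,:2].round(4))
# whole white rack
m=((cols['white']|cols['yellow'])&roi);m[:,255:]=0
p=np.argwhere(m)[:,::-1].astype(np.float32);r=cv2.minAreaRect(p);b=cast(c,cv2.boxPoints(r),.016)[:,:2];print('wr',b.round(4),b.mean(0),np.linalg.norm(np.diff(b,axis=0),axis=1))
# grey
g=(S<80)&(V>45)&(V<110)&roi;g[:,:330]=0
cv2.imwrite("pics/crop.png",cv2.resize(im[170:325,200:490,::-1],None,fx=2.7,fy=2.7))
cv2.imwrite("pics/g.png",g.astype(np.uint8)*255)
E
```

```text
blue [362.3 227.5] [355 224  15   8 103] z13 [ 0.5499 -0.0976] z16 [ 0.5496 -0.0974] z62 [ 0.546  -0.0941]
blue [366.5 248.2] [360 241  14  15 164] z13 [ 0.5105 -0.1057] z16 [ 0.5103 -0.1054] z62 [ 0.5084 -0.1018]
red [420.5 221.6] [413 218  16   8 108] z13 [ 0.5624 -0.2083] z16 [ 0.5621 -0.2078] z62 [ 0.5579 -0.1996]
red [427.7 242.2] [421 235  15  15 164] z13 [ 0.5232 -0.222 ] z16 [ 0.523  -0.2214] z62 [ 0.5206 -0.2127]
red [292.4 313.4] [281 310  24   8 180] z13 [0.386  0.0331] z16 [0.3862 0.033 ] z62 [0.3898 0.0305]
green [449.6 219. ] [443 215  15   9 106] z13 [ 0.568  -0.2637] z16 [ 0.5677 -0.263 ] z62 [ 0.5632 -0.2525]
green [458.3 239.4] [452 233  14  14 162] z13 [ 0.5294 -0.28  ] z16 [ 0.5292 -0.2793] z62 [ 0.5264 -0.268 ]
yellow [471.3 238.8] [466 221  12  37 302] z13 [ 0.5307 -0.3047] z16 [ 0.5305 -0.3039] z62 [ 0.5277 -0.2915]
yellow [228.9 308. ] [211 304  37   9 291] z13 [0.3948 0.1529] z16 [0.395  0.1524] z62 [0.3981 0.1447]
white [228.5 239.4] [ 210  179   38  125 3176] z13 [0.5242 0.1567] z16 [0.524  0.1562] z62 [0.5215 0.1484]
white [391.5 224.6] [385 221  14   8  92] z13 [ 0.5561 -0.153 ] z16 [ 0.5558 -0.1526] z62 [ 0.5519 -0.1469]
white [397.6 245. ] [390 239  15  13 149] z13 [ 0.5174 -0.1647] z16 [ 0.5172 -0.1643] z62 [ 0.515  -0.1581]
white [325.7 314.3] [305 311  42   7 244] z13 [ 0.3852 -0.0298] z16 [ 0.3854 -0.0298] z62 [ 0.389  -0.0294]
well [228.  200.9] [219 192  19  19 263] [0.5974 0.1589] [0.5979 0.1595]
well [228.5 230.2] [220 221  18  19 264] [0.5416 0.1566] [0.5419 0.1573]
well [228.8 259.4] [220 251  19  18 268] [0.4861 0.1548] [0.4862 0.1555]
well [229.4 288.9] [221 280  18  19 272] [0.4306 0.1523] [0.4305 0.153 ]
wr [[0.639  0.195 ]
 [0.6405 0.1255]
 [0.3881 0.1175]
 [0.3866 0.1859]] [0.51354434 0.15594389] [0.06951236 0.25251946 0.06837494]
```

View pics/crop.png

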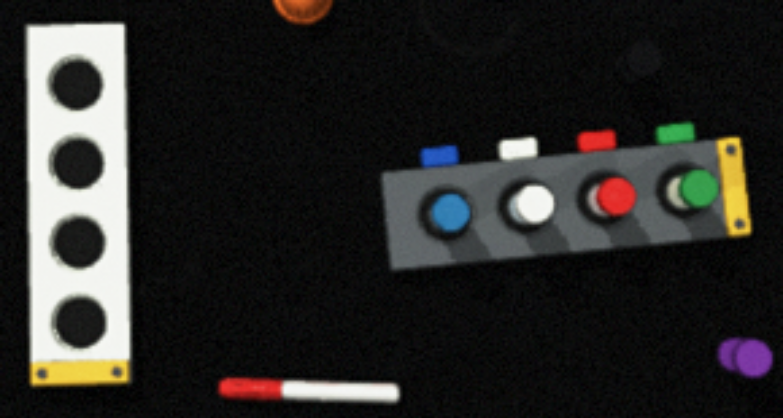

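The caps and wells fit the given sizes: the spacing is about 55.6 mm against 56, the clip offset 41.7 mm against 41.5, and the white block 252x69 mm. Next I'll write a helper that works out shifts, then head above green.

```bash
cat >> h.py <<'E'
V={'green':(.5264,-.268),'red':(.5206,-.2127),'white':(.5148,-.1577),'blue':(.5084,-.1018)}
W={'green':(.5976,.1589),'red':(.5418,.1567),'white':(.4861,.1547),'blue':(.4304,.1524)}
def to(x,y,z,yawdeg):
    o=sensors.get_obs();Rt=R.from_quat(o["tool_rot"]);
    a=np.deg2rad(yawdeg);T=R.from_matrix(np.array([[np.cos(a),np.sin(a),0],[np.sin(a),-np.cos(a),0],[0,0,-1]]).T if 0 else np.array([[np.cos(a),np.sin(a),0],[np.sin(a),-np.cos(a),0],[0,0,-1.]]))
    print('t',round(o["clock"],2),'p',o["eef_pos"].round(4),'j',o["joint_pos"].round(2),'F',o["ft_force"].round(1),'w',round(o["grip_width"],4))
    print('shift',Rt.inv().apply(np.array([x,y,z])-o["eef_pos"]).round(4),'turn',(Rt.inv()*T).as_rotvec().round(4))
E
python3 -c "
from h import *
to(*V['green'],.14,96.2)"
```

```text
t 0.2 p [ 0.167  -0.4709  0.2307] j [-1.23  0.24  0.    1.34  0.    1.57] F [ 0.1 -0.3  0. ] w 0.0853
shift [ 0.4066 -0.0709  0.0908] turn [-1.1000e-03 -9.0000e-04 -1.3382e+00]
```

Request:
apply_moves(
  plan=[0.407, -0.071, 0.09, 0, 0, -1.338, 0.407, -0.071, 0.09, 0, 0, -1.338, 0.407, -0.071, 0.09, 0, 0, -1.338, 0.407, -0.071, 0.09, 0, 0, -1.338, 0.407, -0.071, 0.09, 0, 0, -1.338, 0.407, -0.071, 0.09, 0, 0, -1.338, 0.407, -0.071, 0.09, 0, 0, -1.338, 0.407, -0.071, 0.09, 0, 0, -1.338, 0.407, -0.071, 0.09, 0, 0, -1.338, 0.407, -0.071, 0.09, 0, 0, -1.338, 0.407, -0.071, 0.09, 0, 0, -1.338, 0.407, -0.071, 0.09, 0, 0, -1.338],
  grip=0.06,
)

```text
clock: 1.2
eef_pos: [0.5287, -0.2659, 0.1395]
tool_rot: [0.666, 0.746, -0.0, -0.001]
ft_force: [-0.5, -0.5, 0.1]
grip_width: 0.06
```

```bash
python3 -c "
from h import *
to(*V['green'],.026,96.2)
c=optics.camera('wrist');cv2.imwrite('pics/w1.png',c['pixels'][:,:,::-1])"
```

```text
t 1.2 p [ 0.5287 -0.2659  0.1395] j [-0.47  0.47  0.1   1.2   0.    0.99] F [-0.5 -0.5  0.1] w 0.06
shift [-0.002  -0.0023  0.1135] turn [-0.0017 -0.0015  0.0059]
```

View pics/w1.png

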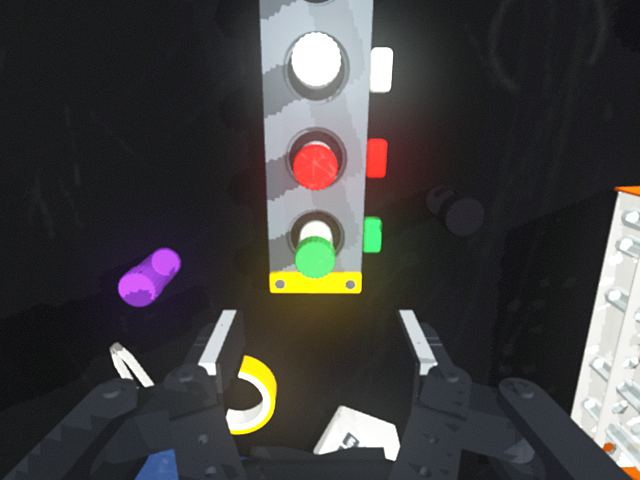

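The wrist view shows the green cap at (315,257) and a dark decoy vial at (455,210), about 9 cm beyond the row. I'll check the caps' positions from this view.

```bash
python3 -c "
from h import *
o=sensors.get_obs();c=optics.camera('wrist')
T=np.eye(4);T[:3,:3]=R.from_quat(o['tool_rot']).as_matrix();T[:3,3]=o['eef_pos'];P=T@np.array(c['tool_from_camera'])
hsv=cv2.cvtColor(c['pixels'],cv2.COLOR_RGB2HSV);H,S,Vv=[hsv[:,:,i].astype(int) for i in range(3)]
for n,m in {'red':((H<6)|(H>174))&(S>120),'green':(H>40)&(H<85)&(S>90),'white':(S<40)&(Vv>225)}.items():
    m=m.copy();m[:,:250]=0;m[:,400:]=0;m[300:]=0
    for ce,s,l in blobs(m,300):
        (cx,cy),r=cv2.minEnclosingCircle(np.argwhere(l)[:,::-1].astype(np.float32))
        print(n,s,round(cx),round(cy),round(r,1),cast(c,(cx,cy),.062,P)[0].round(4),cast(c,(cx,cy),.013,P)[0].round(4))
print('black',cast(c,(465,216),.05,P).round(3),cast(c,(440,195),0,P).round(3))
to(*V['green'],.026,96.2)"
```

```text
red [368 136  22  55 857] 376 163 28.2 [ 0.5534 -0.2087  0.062 ] [ 0.5613 -0.2141  0.013 ]
red [ 294  143   47   45 1655] 317 165 23.3 [ 0.5205 -0.2132  0.062 ] [ 0.5211 -0.2196  0.013 ]
green [365 214  20  38 685] 374 232 19.2 [ 0.5584 -0.2494  0.062 ] [ 0.5674 -0.2638  0.013 ]
green [ 297  234   41   42 1378] 317 255 21.6 [ 0.5264 -0.2672  0.062 ] [ 0.5283 -0.2856  0.013 ]
white [ 294   30   49   54 2048] 318 56 26.7 [ 0.5147 -0.1581  0.062 ] [ 0.514  -0.1523  0.013 ]
white [371  45  23  45 929] 382 67 22.8 [ 0.5488 -0.1594  0.062 ] [ 0.5556 -0.1539  0.013 ]
white [303 220  31  18 371] 318 234 15.2 [ 0.5254 -0.254   0.062 ] [ 0.5271 -0.2694  0.013 ]
black [[ 0.615 -0.236  0.05 ]] [[ 0.614 -0.234  0.   ]]
t 1.3 p [ 0.5265 -0.268   0.1408] j [-0.47  0.47  0.1   1.2  -0.    0.99] F [-0.4  0.4 -0.3] w 0.0599
shift [0.000e+00 1.000e-04 1.148e-01] turn [-0.0016 -0.0004 -0.0019]
```

Both views agree within 1 mm. Descend on green.

Request:
apply_moves(
  plan=[0, 0, 0.03, 0, 0, 0, 0, 0, 0.06, 0, 0, 0, 0, 0, 0.09, 0, 0, 0, 0, 0, 0.108, 0, 0, 0, 0, 0, 0.118, 0, 0, 0, 0, 0, 0.118, 0, 0, 0, 0, 0, 0.118, 0, 0, 0],
)

```text
clock: 1.88
eef_pos: [0.5265, -0.2693, 0.024]
tool_rot: [0.669, 0.743, -0.0, 0.0]
ft_force: [0.4, 0.2, -0.2]
grip_width: 0.06
```

Request:
apply_moves(
  plan=[0, 0, 0, 0, 0, 0, 0, 0, 0, 0, 0, 0, 0, 0, 0, 0, 0, 0, 0, 0, 0, 0, 0, 0, 0, 0, 0, 0, 0, 0, 0, 0, 0, 0, 0, 0],
  grip=0.01,
)

```text
clock: 2.38
eef_pos: [0.5281, -0.269, 0.0252]
tool_rot: [0.668, 0.744, 0.0, 0.002]
ft_force: [-1.6, 0.5, 6.0]
grip_width: 0.0235
```

Gripped at 23.5 mm. Lift.

Request:
apply_moves(
  plan=[0, 0, -0.01, 0, 0, 0, 0, 0, -0.03, 0, 0, 0, 0, 0, -0.06, 0, 0, 0, 0, 0, -0.09, 0, 0, 0, 0, 0, -0.118, 0, 0, 0, 0, 0, -0.118, 0, 0, 0],
)

```text
clock: 2.88
eef_pos: [0.5306, -0.2699, 0.1489]
tool_rot: [0.668, 0.744, 0.002, 0.006]
ft_force: [1.1, -0.3, 1.9]
grip_width: 0.0241
```

```bash
python3 -c "
from h import *
to(*W['green'],.14,182.3)
c=optics.camera('wrist');cv2.imwrite('pics/w2.png',c['pixels'][:,:,::-1])"
```

```text
t 2.88 p [ 0.5306 -0.2699  0.1489] j [-0.47  0.46  0.11  1.2   0.    0.99] F [ 1.1 -0.3  1.9] w 0.0241
shift [0.4192 0.1128 0.0073] turn [ 0.0034  0.013  -1.5027]
```

View pics/w2.png

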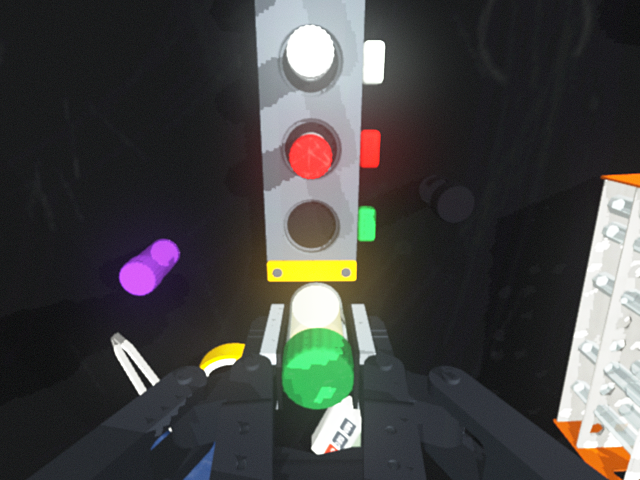

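The green vial is held upright and its well is empty. I'll re-read once settled.

```bash
python3 -c "
from h import *
to(*W['green'],.14,182.3)
optics.camera('top')
to(*W['green'],.14,182.3)"
```

```text
t 2.93 p [ 0.5295 -0.2694  0.1461] j [-0.47  0.47  0.11  1.2   0.    0.99] F [ 0.6 -0.3 -0.8] w 0.0238
shift [0.4185 0.1139 0.005 ] turn [ 0.0024  0.0093 -1.5027]
t 2.98 p [ 0.5281 -0.2687  0.1436] j [-0.47  0.47  0.1   1.2   0.    0.99] F [-0.3 -0.7 -0.3] w 0.0233
shift [0.4176 0.1153 0.0031] turn [ 1.2000e-03  4.5000e-03 -1.5027e+00]
```

Request:
apply_moves(
  plan=[0.02, 0.006, 0, 0, 0, -0.1, 0.055, 0.016, 0, 0, 0, -0.22, 0.093, 0.026, 0, 0, 0, -0.34, 0.131, 0.037, 0, 0, 0, -0.46, 0.169, 0.047, 0, 0, 0, -0.58, 0.207, 0.058, 0, 0, 0, -0.7, 0.245, 0.069, 0, 0, 0, -0.82, 0.283, 0.079, 0, 0, 0, -0.94, 0.32, 0.09, 0, 0, 0, -1.06, 0.355, 0.1, 0, 0, 0, -1.18, 0.385, 0.108, 0, 0, 0, -1.3, 0.405, 0.114, 0, 0, 0, -1.42],
)

```text
clock: 3.98
eef_pos: [0.5954, 0.1499, 0.1394]
tool_rot: [0.017, 1.0, 0.0, -0.002]
ft_force: [0.2, -0.4, 0.8]
grip_width: 0.0236
```

```bash
python3 -c "
from h import *
for i in range(4):optics.camera('top')
to(*W['green'],.14,182.3)"
```

```text
t 4.18 p [0.5954 0.1469 0.1395] j [ 0.24  0.52  0.17  1.23 -0.    0.28] F [-0.3  1.  -0.7] w 0.0237
shift [-0.0017  0.012  -0.0005] turn [-0.0013 -0.0034 -0.0827]
```

Request:
apply_moves(
  plan=[-0.002, 0.012, 0, 0, 0, -0.083, -0.002, 0.012, 0, 0, 0, -0.083, -0.002, 0.012, 0.025, 0, 0, -0.083, -0.002, 0.012, 0.055, 0, 0, -0.083, -0.002, 0.012, 0.08, 0, 0, -0.083, -0.002, 0.012, 0.095, 0, 0, -0.083, -0.002, 0.012, 0.1, 0, 0, -0.083, -0.002, 0.012, 0.1, 0, 0, -0.083],
)

```text
clock: 4.85
eef_pos: [0.5975, 0.1567, 0.0394]
tool_rot: [-0.018, 1.0, -0.001, -0.002]
ft_force: [-0.3, 0.6, -0.4]
grip_width: 0.0237
```

```bash
python3 -c "
from h import *
c=optics.camera('wrist');cv2.imwrite('pics/w3.png',c['pixels'][:,:,::-1])
c=optics.camera('side');cv2.imwrite('pics/s3.png',cv2.resize(c['pixels'][150:300,200:420,::-1],None,fx=3,fy=3))
to(*W['green'],.025,182.3)"
```

```text
t 4.95 p [0.5998 0.1578 0.0422] j [ 0.26  0.61  0.06  1.02 -0.    0.22] F [ 0.2  0.4 -0.7] w 0.0238
shift [0.0022 0.0012 0.0172] turn [ 0.0001  0.0011 -0.002 ]
```

View pics/w3.png

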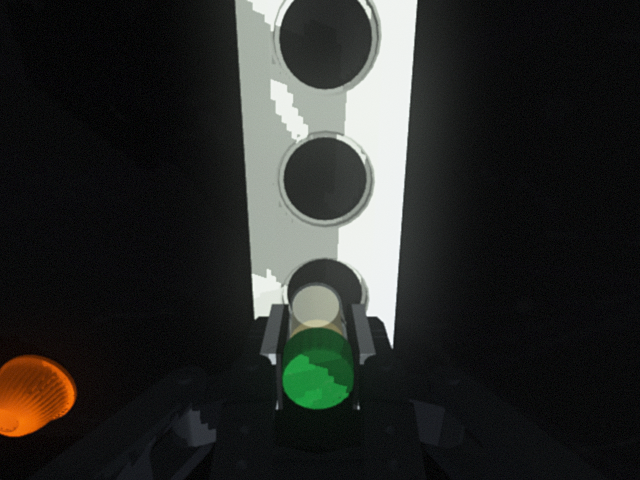

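View pics/s3.png

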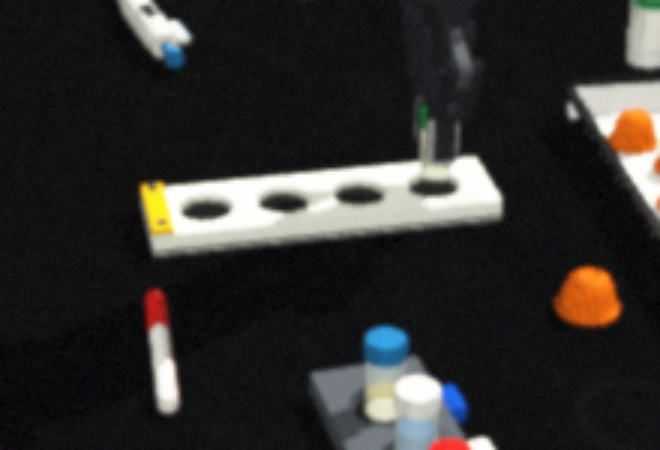

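The vial is at the far well (316,310), but the wells in the wrist view lie a little to its right (326 against 317). I'll measure that offset.

```bash
cat >> h.py <<'E'
def wristP(c,o):
    T=np.eye(4);T[:3,:3]=R.from_quat(o['tool_rot']).as_matrix();T[:3,3]=o['eef_pos'];return T@np.array(c['tool_from_camera'])
E
python3 -c "
from h import *
o=sensors.get_obs();c=optics.camera('wrist');P=wristP(c,o);print(o['eef_pos'].round(4))
g=cv2.cvtColor(c['pixels'],cv2.COLOR_RGB2GRAY)
m=(g<75);m[:,:250]=0;m[:,400:]=0;m[250:]=0;cv2.imwrite('pics/m.png',m*255)
for ce,s,l in blobs(m,1500,20000):print(ce.round(1),s,cast(c,ce,.011,P).round(4))
to(*W['green'],.025,182.3)
"
```

```text
[0.5998 0.1578 0.0422]
[322.8  37.2] [ 278    0   91   83 6292] [[0.4874 0.1548 0.011 ]]
[322.1 172. ] [ 282  132   81   81 5141] [[0.5412 0.1568 0.011 ]]
t 5.0 p [0.6003 0.1582 0.0428] j [ 0.26  0.61  0.06  1.02 -0.    0.22] F [1.1 0.9 0.7] w 0.0239
shift [0.0027 0.0008 0.0178] turn [ 0.0005  0.0025 -0.0015][ WARN:0@1.637] global loadsave.cpp:1063 imwrite_ Unsupported depth image for selected encoder is fallbacked to CV_8U.
```

Wells agree within 1 mm. Lower to the floor.

Request:
apply_moves(
  plan=[0.0, 0.001, 0.004, 0, 0, 0, 0.0, 0.001, 0.008, 0, 0, 0, 0.0, 0.001, 0.011, 0, 0, 0, 0.0, 0.001, 0.013, 0, 0, 0, 0.0, 0.001, 0.014, 0, 0, 0, 0.0, 0.001, 0.014, 0, 0, 0],
)

```text
clock: 5.5
eef_pos: [0.5988, 0.1595, 0.0269]
tool_rot: [-0.02, 1.0, -0.0, -0.0]
ft_force: [-0.3, 0.1, 0.3]
grip_width: 0.0236
```

Request:
apply_moves(
  plan=[0, 0, 0.001, 0, 0, 0, 0, 0, 0.001, 0, 0, 0, 0, 0, 0.001, 0, 0, 0, 0, 0, 0.001, 0, 0, 0],
)

```text
clock: 5.83
eef_pos: [0.5992, 0.1596, 0.0264]
tool_rot: [-0.02, 1.0, 0.0, 0.0]
ft_force: [-0.3, 0.8, -0.8]
grip_width: 0.024
```

Request:
apply_moves(
  plan=[0, 0, 0, 0, 0, 0, 0, 0, 0, 0, 0, 0, 0, 0, 0, 0, 0, 0, 0, 0, 0, 0, 0, 0, 0, 0, 0, 0, 0, 0, 0, 0, -0.02, 0, 0, 0, 0, 0, -0.05, 0, 0, 0, 0, 0, -0.085, 0, 0, 0, 0, 0, -0.115, 0, 0, 0, 0, 0, -0.115, 0, 0, 0],
  grip=0.06,
)

```text
clock: 6.67
eef_pos: [0.6033, 0.1606, 0.1492]
tool_rot: [-0.02, 1.0, 0.002, 0.006]
ft_force: [1.2, 0.3, 1.6]
grip_width: 0.0599
```

```bash
python3 -c "
from h import *
c=optics.camera('wrist');cv2.imwrite('pics/w4.png',c['pixels'][:,:,::-1])
c=optics.camera('side');cv2.imwrite('pics/s4.png',cv2.resize(c['pixels'][150:300,200:420,::-1],None,fx=3,fy=3))
to(*V['red'],.14,96.2)"
```

```text
t 6.77 p [0.6004 0.1599 0.1435] j [ 0.26  0.52  0.19  1.24 -0.    0.22] F [-0.5 -0.2 -0.6] w 0.06
shift [ 0.0948 -0.3691  0.0027] turn [0.0041 0.0028 1.5028]
```

View pics/w4.png

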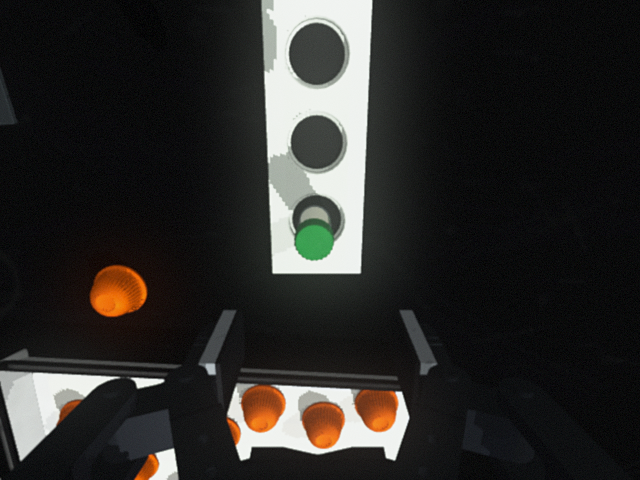

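View pics/s4.png

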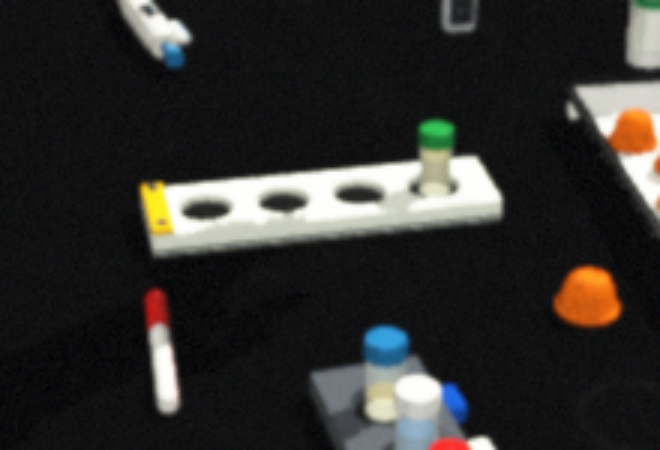

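Green stands upright in the far white well at (314,238). Next is red.

Request:
apply_moves(
  plan=[0.095, -0.369, 0, 0, 0, 1.503, 0.095, -0.369, 0, 0, 0, 1.503, 0.095, -0.369, 0, 0, 0, 1.503, 0.095, -0.369, 0, 0, 0, 1.503, 0.095, -0.369, 0, 0, 0, 1.503, 0.095, -0.369, 0, 0, 0, 1.503, 0.095, -0.369, 0, 0, 0, 1.503, 0.095, -0.369, 0, 0, 0, 1.503, 0.095, -0.369, 0, 0, 0, 1.503, 0.095, -0.369, 0, 0, 0, 1.503, 0.095, -0.369, 0, 0, 0, 1.503, 0.095, -0.369, 0, 0, 0, 1.503],
)

```text
clock: 7.77
eef_pos: [0.5172, -0.2141, 0.1392]
tool_rot: [0.67, 0.742, -0.001, -0.002]
ft_force: [-0.2, -0.3, 0.2]
grip_width: 0.0601
```

```bash
python3 -c "
from h import *
for i in range(4):optics.camera('top')
to(*V['red'],.0235,96.2)"
```

```text
t 7.97 p [ 0.5182 -0.2126  0.14  ] j [-0.39  0.41  0.01  1.17  0.    1.07] F [-0.8  0.7  0.3] w 0.0601
shift [-0.0005  0.0026  0.1165] turn [-0.0022 -0.0012  0.0059]
```

Request:
apply_moves(
  plan=[0, 0.002, 0.03, 0, 0, 0, 0, 0.002, 0.06, 0, 0, 0, 0, 0.002, 0.09, 0, 0, 0, 0, 0.002, 0.107, 0, 0, 0, 0, 0.002, 0.116, 0, 0, 0, 0, 0.002, 0.116, 0, 0, 0, 0, 0.002, 0.116, 0, 0, 0],
)

```text
clock: 8.55
eef_pos: [0.5212, -0.2125, 0.0253]
tool_rot: [0.666, 0.746, -0.0, -0.0]
ft_force: [0.4, 0.2, 1.0]
grip_width: 0.0599
```

Request:
apply_moves(
  plan=[0, 0, 0, 0, 0, 0, 0, 0, 0, 0, 0, 0, 0, 0, 0, 0, 0, 0, 0, 0, 0, 0, 0, 0, 0, 0, 0, 0, 0, 0, 0, 0, 0, 0, 0, 0],
  grip=0.01,
)

```text
clock: 9.05
eef_pos: [0.5222, -0.2133, 0.027]
tool_rot: [0.667, 0.745, 0.001, 0.001]
ft_force: [-0.7, 0.5, 6.9]
grip_width: 0.0234
```

Request:
apply_moves(
  plan=[0, 0, -0.01, 0, 0, 0, 0, 0, -0.03, 0, 0, 0, 0, 0, -0.06, 0, 0, 0, 0, 0, -0.09, 0, 0, 0, 0, 0, -0.112, 0, 0, 0, 0, 0, -0.117, 0, 0, 0, 0, 0, -0.117, 0, 0, 0, 0, 0, -0.117, 0, 0, 0, 0, 0, -0.117, 0, 0, 0],
)

```text
clock: 9.8
eef_pos: [0.5198, -0.2123, 0.1406]
tool_rot: [0.667, 0.745, -0.001, -0.002]
ft_force: [0.5, -1.1, -1.9]
grip_width: 0.0238
```

```bash
python3 -c "
from h import *
c=optics.camera('wrist');cv2.imwrite('pics/w5.png',c['pixels'][:,:,::-1])
c=optics.camera('wrist')
to(*W['red'],.14,182.3)"
```

```text
t 9.9 p [ 0.5198 -0.2123  0.1404] j [-0.39  0.42  0.01  1.17 -0.    1.07] F [ 0.7 -0.5  0.1] w 0.0241
shift [0.3643 0.0627 0.0008] turn [-1.3e-03 -4.0e-03 -1.5e+00]
```

View pics/w5.png

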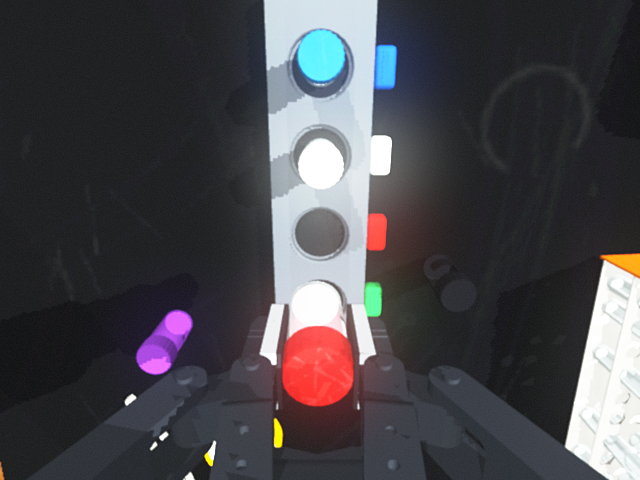

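Red is held upright. Carry it to the next well.

Request:
apply_moves(
  plan=[0.018, 0.003, 0, 0, 0, -0.1, 0.05, 0.009, 0, 0, 0, -0.22, 0.083, 0.014, 0, 0, 0, -0.34, 0.116, 0.02, 0, 0, 0, -0.46, 0.149, 0.026, 0, 0, 0, -0.58, 0.182, 0.031, 0, 0, 0, -0.7, 0.215, 0.037, 0, 0, 0, -0.82, 0.248, 0.043, 0, 0, 0, -0.94, 0.281, 0.048, 0, 0, 0, -1.06, 0.31, 0.053, 0, 0, 0, -1.18, 0.335, 0.058, 0, 0, 0, -1.3, 0.354, 0.061, 0, 0, 0, -1.42],
)

```text
clock: 10.9
eef_pos: [0.5417, 0.1481, 0.1408]
tool_rot: [0.016, 1.0, -0.0, -0.001]
ft_force: [0.2, -0.3, -0.4]
grip_width: 0.0241
```

```bash
python3 -c "
from h import *
for i in range(4):optics.camera('top')
to(*W['red'],.0265,182.3)"
```

```text
t 11.1 p [0.5416 0.1459 0.141 ] j [ 0.26  0.41  0.01  1.17 -0.    0.3 ] F [-0.4 -0.5 -0.8] w 0.0234
shift [-0.      0.011   0.1145] turn [-0.0011 -0.0024 -0.0803]
```

Request:
apply_moves(
  plan=[0, 0.011, 0, 0, 0, -0.08, 0, 0.011, 0, 0, 0, -0.08, 0, 0.011, 0.025, 0, 0, -0.08, 0, 0.011, 0.055, 0, 0, -0.08, 0, 0.011, 0.08, 0, 0, -0.08, 0, 0.011, 0.095, 0, 0, -0.08, 0, 0.011, 0.1, 0, 0, -0.08, 0, 0.011, 0.105, 0, 0, -0.08, 0, 0.011, 0.11, 0, 0, -0.08, 0, 0.011, 0.114, 0, 0, -0.08, 0, 0.011, 0.114, 0, 0, -0.08, 0, 0.011, 0.114, 0, 0, -0.08],
)

```text
clock: 12.1
eef_pos: [0.5434, 0.1568, 0.0289]
tool_rot: [-0.02, 1.0, 0.0, 0.001]
ft_force: [-0.4, 0.5, -0.3]
grip_width: 0.0235
```

```bash
python3 -c "
from h import *
c=optics.camera('wrist');cv2.imwrite('pics/w6.png',c['pixels'][:,:,::-1])
to(*W['red'],.0265,182.3)"
```

```text
t 12.15 p [0.5435 0.157  0.0291] j [ 0.28  0.53 -0.12  0.91 -0.    0.24] F [ 0.4 -0.1 -0.3] w 0.024
shift [ 0.0017 -0.0002  0.0026] turn [ 0.0003  0.0014 -0.0002]
```

View pics/w6.png

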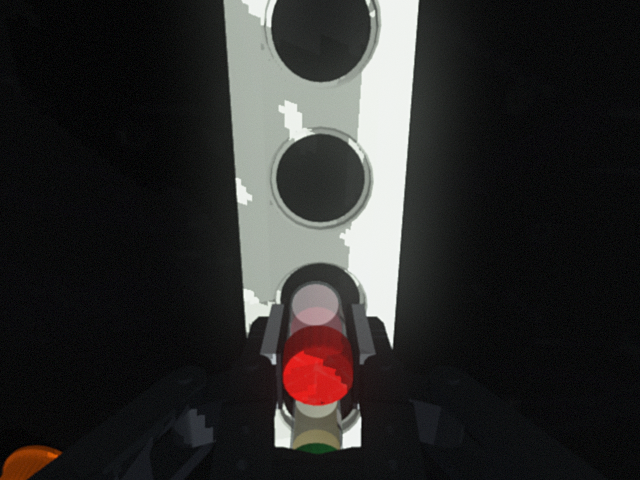

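The red vial's foot is inside the well at about (315,302). Lower 2 mm, release and retreat.

Request:
apply_moves(
  plan=[0, 0, 0.001, 0, 0, 0, 0, 0, 0.002, 0, 0, 0, 0, 0, 0.002, 0, 0, 0, 0, 0, 0.002, 0, 0, 0],
)

```text
clock: 12.48
eef_pos: [0.5435, 0.157, 0.027]
tool_rot: [-0.02, 1.0, 0.0, 0.001]
ft_force: [-1.1, 0.3, 3.2]
grip_width: 0.0238
```

Request:
apply_moves(
  plan=[0, 0, 0, 0, 0, 0, 0, 0, 0, 0, 0, 0, 0, 0, 0, 0, 0, 0, 0, 0, 0, 0, 0, 0, 0, 0, 0, 0, 0, 0, 0, 0, -0.02, 0, 0, 0, 0, 0, -0.05, 0, 0, 0, 0, 0, -0.085, 0, 0, 0, 0, 0, -0.108, 0, 0, 0, 0, 0, -0.112, 0, 0, 0, 0, 0, -0.112, 0, 0, 0, 0, 0, -0.112, 0, 0, 0],
  grip=0.06,
)

```text
clock: 13.48
eef_pos: [0.5425, 0.1567, 0.1377]
tool_rot: [-0.02, 1.0, -0.0, -0.0]
ft_force: [-1.2, 0.6, 1.2]
grip_width: 0.0601
```

```bash
python3 -c "
from h import *
c=optics.camera('wrist');cv2.imwrite('pics/w7.png',c['pixels'][:,:,::-1])
c=optics.camera('wrist')
to(*V['white'],.14,96.2)"
```

```text
t 13.58 p [0.5416 0.1564 0.1364] j [ 0.28  0.42  0.01  1.16 -0.    0.24] F [-0.8 -0.   0.3] w 0.06
shift [ 0.0394 -0.3128 -0.0032] turn [-0.0033 -0.0021  1.5028]
```

View pics/w7.png

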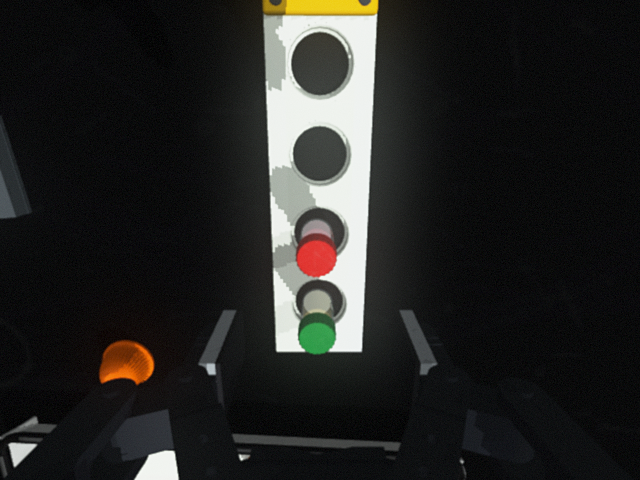

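Red (316,255) and green (317,333) are both standing. Next is white.

Request:
apply_moves(
  plan=[0.039, -0.313, -0.003, 0, 0, 1.503, 0.039, -0.313, -0.003, 0, 0, 1.503, 0.039, -0.313, -0.003, 0, 0, 1.503, 0.039, -0.313, -0.003, 0, 0, 1.503, 0.039, -0.313, -0.003, 0, 0, 1.503, 0.039, -0.313, -0.003, 0, 0, 1.503, 0.039, -0.313, -0.003, 0, 0, 1.503, 0.039, -0.313, -0.003, 0, 0, 1.503, 0.039, -0.313, -0.003, 0, 0, 1.503, 0.039, -0.313, -0.003, 0, 0, 1.503, 0.039, -0.313, -0.003, 0, 0, 1.503, 0.039, -0.313, -0.003, 0, 0, 1.503],
)

```text
clock: 14.58
eef_pos: [0.5152, -0.1577, 0.1392]
tool_rot: [0.669, 0.743, -0.001, -0.002]
ft_force: [-0.1, -0.2, 0.4]
grip_width: 0.0599
```

```bash
python3 -c "
from h import *
for i in range(5):optics.camera('top')
to(*V['white'],.025,96.2)"
```

```text
t 14.83 p [ 0.5159 -0.1573  0.1403] j [-0.3   0.37 -0.05  1.15 -0.    1.16] F [ 0.1 -0.1  0.5] w 0.06
shift [-0.0004 -0.001   0.1153] turn [-0.0018 -0.0008  0.0055]
```

Request:
apply_moves(
  plan=[0, -0.001, 0.03, 0, 0, 0, 0, -0.001, 0.06, 0, 0, 0, 0, -0.001, 0.09, 0, 0, 0, 0, -0.001, 0.106, 0, 0, 0, 0, -0.001, 0.115, 0, 0, 0, 0, -0.001, 0.115, 0, 0, 0, 0, -0.001, 0.115, 0, 0, 0],
)

```text
clock: 15.42
eef_pos: [0.5157, -0.1576, 0.0264]
tool_rot: [0.666, 0.746, -0.0, -0.0]
ft_force: [0.2, -0.5, -0.1]
grip_width: 0.0602
```

Request:
apply_moves(
  plan=[0, 0, 0, 0, 0, 0, 0, 0, 0, 0, 0, 0, 0, 0, 0, 0, 0, 0, 0, 0, 0, 0, 0, 0, 0, 0, 0, 0, 0, 0, 0, 0, 0, 0, 0, 0],
  grip=0.01,
)

```text
clock: 15.92
eef_pos: [0.5165, -0.158, 0.0278]
tool_rot: [0.667, 0.745, 0.001, 0.001]
ft_force: [-0.7, -1.0, 5.6]
grip_width: 0.0243
```

Request:
apply_moves(
  plan=[0, 0, -0.01, 0, 0, 0, 0, 0, -0.03, 0, 0, 0, 0, 0, -0.06, 0, 0, 0, 0, 0, -0.09, 0, 0, 0, 0, 0, -0.11, 0, 0, 0, 0, 0, -0.115, 0, 0, 0, 0, 0, -0.115, 0, 0, 0, 0, 0, -0.115, 0, 0, 0, 0, 0, -0.115, 0, 0, 0],
)

```text
clock: 16.67
eef_pos: [0.5143, -0.1573, 0.1397]
tool_rot: [0.667, 0.745, -0.001, -0.001]
ft_force: [-0.0, 0.1, 0.1]
grip_width: 0.0234
```

```bash
python3 -c "
from h import *
c=optics.camera('wrist');cv2.imwrite('pics/w8.png',c['pixels'][:,:,::-1])
c=optics.camera('wrist')
to(*W['white'],.14,182.3)"
```

```text
t 16.77 p [ 0.5143 -0.1572  0.1396] j [-0.3   0.37 -0.06  1.15  0.    1.16] F [-0.5 -0.8 -1.7] w 0.0239
shift [ 0.3132  0.0065 -0.    ] turn [-0.0015 -0.0035 -1.4999]
```

View pics/w8.png

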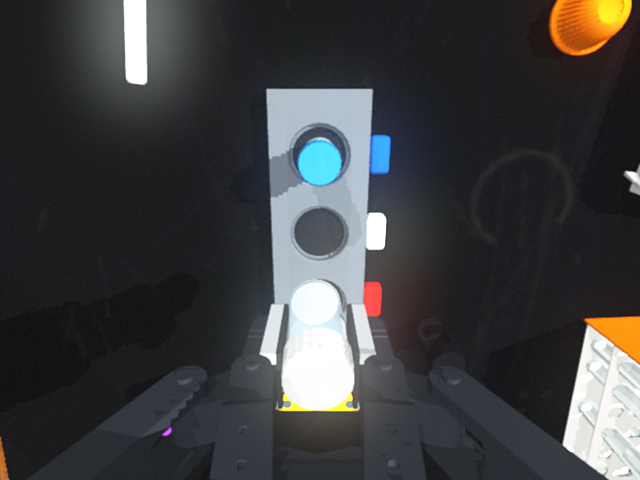

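The white vial is held and only blue is left at (320,160).

Request:
apply_moves(
  plan=[0.015, 0, 0, 0, 0, -0.1, 0.043, 0.001, 0, 0, 0, -0.22, 0.071, 0.001, 0, 0, 0, -0.34, 0.1, 0.002, 0, 0, 0, -0.46, 0.128, 0.003, 0, 0, 0, -0.58, 0.157, 0.003, 0, 0, 0, -0.7, 0.185, 0.004, 0, 0, 0, -0.82, 0.214, 0.004, 0, 0, 0, -0.94, 0.242, 0.005, 0, 0, 0, -1.06, 0.268, 0.006, 0, 0, 0, -1.18, 0.289, 0.006, 0, 0, 0, -1.3, 0.305, 0.006, 0, 0, 0, -1.42],
)

```text
clock: 17.77
eef_pos: [0.4866, 0.1479, 0.14]
tool_rot: [0.016, 1.0, -0.0, -0.001]
ft_force: [-0.2, -0.5, -0.1]
grip_width: 0.0234
```

```bash
python3 -c "
from h import *
for i in range(4):optics.camera('top')
to(*W['white'],.0275,182.3)"
```

```text
t 17.97 p [0.487  0.1461 0.1403] j [ 0.29  0.32 -0.14  1.12 -0.    0.33] F [ 0.1  0.2 -0.3] w 0.0237
shift [0.0011 0.0087 0.1128] turn [-0.0011 -0.0019 -0.0808]
```

Request:
apply_moves(
  plan=[0.001, 0.009, 0, 0, 0, -0.08, 0.001, 0.009, 0, 0, 0, -0.08, 0.001, 0.009, 0.025, 0, 0, -0.08, 0.001, 0.009, 0.055, 0, 0, -0.08, 0.001, 0.009, 0.08, 0, 0, -0.08, 0.001, 0.009, 0.095, 0, 0, -0.08, 0.001, 0.009, 0.1, 0, 0, -0.08, 0.001, 0.009, 0.105, 0, 0, -0.08, 0.001, 0.009, 0.109, 0, 0, -0.08, 0.001, 0.009, 0.112, 0, 0, -0.08, 0.001, 0.009, 0.112, 0, 0, -0.08, 0.001, 0.009, 0.112, 0, 0, -0.08],
)

```text
clock: 18.97
eef_pos: [0.4876, 0.1553, 0.03]
tool_rot: [-0.02, 1.0, 0.0, 0.001]
ft_force: [-0.2, 0.6, 0.0]
grip_width: 0.0236
```

```bash
python3 -c "
from h import *
c=optics.camera('wrist');cv2.imwrite('pics/w9.png',c['pixels'][:,:,::-1])
to(*W['white'],.0275,182.3)"
```

```text
t 19.02 p [0.4877 0.1554 0.0301] j [ 0.31  0.44 -0.28  0.85 -0.    0.27] F [ 0.7 -0.1  0.1] w 0.0237
shift [ 0.0016 -0.0006  0.0026] turn [ 0.0004  0.0015 -0.0001]
```

View pics/w9.png

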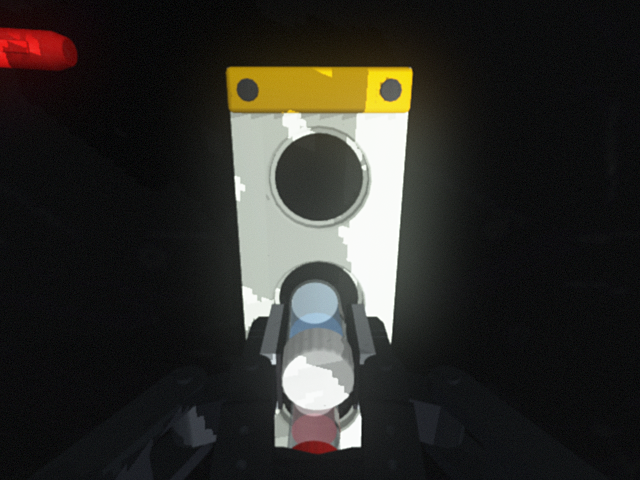

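The white vial's foot is in its well at about (315,300).

Request:
apply_moves(
  plan=[0, 0, 0.001, 0, 0, 0, 0, 0, 0.002, 0, 0, 0, 0, 0, 0.002, 0, 0, 0, 0, 0, 0.002, 0, 0, 0],
)

```text
clock: 19.35
eef_pos: [0.4875, 0.1554, 0.0279]
tool_rot: [-0.02, 1.0, 0.0, 0.001]
ft_force: [-0.9, -0.1, 3.1]
grip_width: 0.0236
```

Request:
apply_moves(
  plan=[0, 0, 0, 0, 0, 0, 0, 0, 0, 0, 0, 0, 0, 0, 0, 0, 0, 0, 0, 0, 0, 0, 0, 0, 0, 0, 0, 0, 0, 0, 0, 0, -0.02, 0, 0, 0, 0, 0, -0.05, 0, 0, 0, 0, 0, -0.085, 0, 0, 0, 0, 0, -0.108, 0, 0, 0, 0, 0, -0.112, 0, 0, 0, 0, 0, -0.112, 0, 0, 0, 0, 0, -0.112, 0, 0, 0],
  grip=0.06,
)

```text
clock: 20.35
eef_pos: [0.4867, 0.1551, 0.1388]
tool_rot: [-0.02, 1.0, -0.0, -0.0]
ft_force: [0.4, 0.8, -0.7]
grip_width: 0.0603
```

```bash
python3 -c "
from h import *
c=optics.camera('wrist');cv2.imwrite('pics/w10.png',c['pixels'][:,:,::-1])
c=optics.camera('wrist')
to(*V['blue'],.14,96.2)"
```

```text
t 20.45 p [0.4858 0.1548 0.1376] j [ 0.31  0.32 -0.14  1.12 -0.    0.27] F [-0.1 -0.6 -1. ] w 0.0602
shift [-0.0123 -0.2573 -0.0022] turn [-0.0031 -0.0019  1.5028]
```

View pics/w10.png

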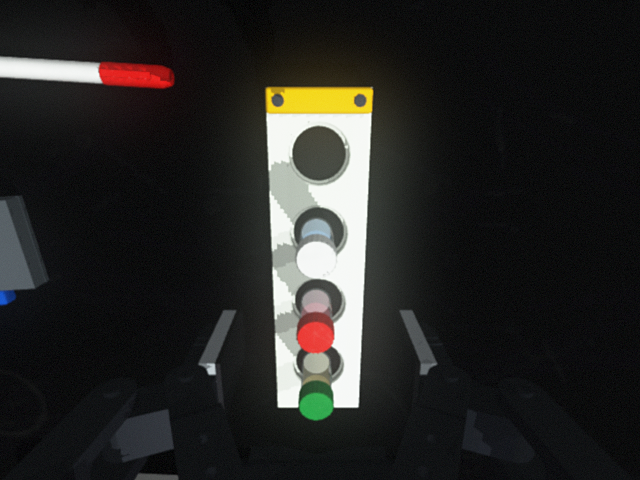

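White (316,258), red and green are all standing in place. Last is blue.

Request:
apply_moves(
  plan=[-0.012, -0.257, -0.002, 0, 0, 1.503, -0.012, -0.257, -0.002, 0, 0, 1.503, -0.012, -0.257, -0.002, 0, 0, 1.503, -0.012, -0.257, -0.002, 0, 0, 1.503, -0.012, -0.257, -0.002, 0, 0, 1.503, -0.012, -0.257, -0.002, 0, 0, 1.503, -0.012, -0.257, -0.002, 0, 0, 1.503, -0.012, -0.257, -0.002, 0, 0, 1.503, -0.012, -0.257, -0.002, 0, 0, 1.503, -0.012, -0.257, -0.002, 0, 0, 1.503, -0.012, -0.257, -0.002, 0, 0, 1.503, -0.012, -0.257, -0.002, 0, 0, 1.503],
)

```text
clock: 21.45
eef_pos: [0.5081, -0.1011, 0.1393]
tool_rot: [0.669, 0.743, -0.001, -0.002]
ft_force: [-0.6, 0.3, 0.0]
grip_width: 0.0599
```

```bash
python3 -c "
from h import *
for i in range(5):optics.camera('top')
to(*V['blue'],.0235,96.2)"
```

```text
t 21.7 p [ 0.5088 -0.101   0.1403] j [-0.2   0.34 -0.11  1.13  0.    1.26] F [-0.4 -0.  -0.1] w 0.06
shift [-0.0009 -0.0002  0.1168] turn [-0.0018 -0.0006  0.0055]
```

Request:
apply_moves(
  plan=[-0.001, 0, 0.03, 0, 0, 0, -0.001, 0, 0.06, 0, 0, 0, -0.001, 0, 0.09, 0, 0, 0, -0.001, 0, 0.107, 0, 0, 0, -0.001, 0, 0.117, 0, 0, 0, -0.001, 0, 0.117, 0, 0, 0, -0.001, 0, 0.117, 0, 0, 0],
)

```text
clock: 22.28
eef_pos: [0.5095, -0.1021, 0.0243]
tool_rot: [0.666, 0.746, -0.0, -0.0]
ft_force: [-0.1, -0.0, 1.0]
grip_width: 0.0598
```

Request:
apply_moves(
  plan=[0, 0, 0, 0, 0, 0, 0, 0, 0, 0, 0, 0, 0, 0, 0, 0, 0, 0, 0, 0, 0, 0, 0, 0, 0, 0, 0, 0, 0, 0, 0, 0, 0, 0, 0, 0],
  grip=0.01,
)

```text
clock: 22.78
eef_pos: [0.5104, -0.1024, 0.0258]
tool_rot: [0.667, 0.745, 0.001, 0.001]
ft_force: [-1.1, -0.4, 5.9]
grip_width: 0.0241
```

Request:
apply_moves(
  plan=[0, 0, -0.01, 0, 0, 0, 0, 0, -0.03, 0, 0, 0, 0, 0, -0.06, 0, 0, 0, 0, 0, -0.09, 0, 0, 0, 0, 0, -0.11, 0, 0, 0, 0, 0, -0.116, 0, 0, 0, 0, 0, -0.116, 0, 0, 0, 0, 0, -0.116, 0, 0, 0, 0, 0, -0.116, 0, 0, 0],
)

```text
clock: 23.53
eef_pos: [0.5082, -0.1018, 0.1388]
tool_rot: [0.667, 0.745, -0.001, -0.001]
ft_force: [0.1, -0.7, -0.0]
grip_width: 0.0237
```

```bash
python3 -c "
from h import *
c=optics.camera('wrist');cv2.imwrite('pics/w11.png',c['pixels'][:,:,::-1])
c=optics.camera('wrist')
to(*W['blue'],.14,182.3)"
```

```text
t 23.63 p [ 0.5082 -0.1018  0.1385] j [-0.2   0.34 -0.11  1.13  0.    1.26] F [-0.8  0.   0.5] w 0.0241
shift [ 0.2613 -0.0492 -0.001 ] turn [-0.0019 -0.0035 -1.4999]
```

View pics/w11.png

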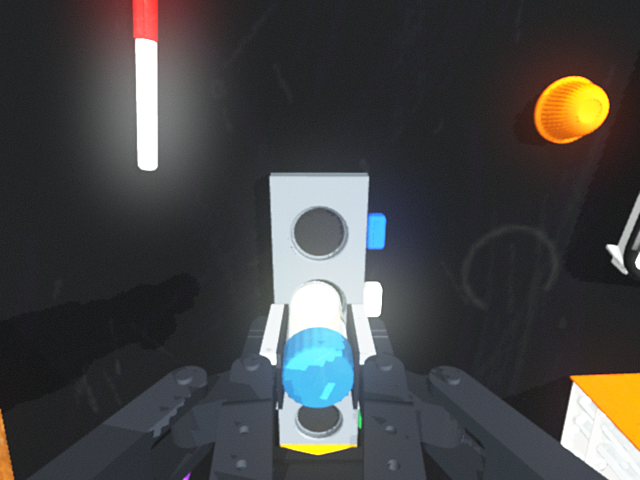

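Blue is held. Carry it over.

Request:
apply_moves(
  plan=[0.012, -0.002, 0, 0, 0, -0.1, 0.036, -0.007, 0, 0, 0, -0.22, 0.06, -0.011, 0, 0, 0, -0.34, 0.083, -0.016, 0, 0, 0, -0.46, 0.107, -0.02, 0, 0, 0, -0.58, 0.131, -0.025, 0, 0, 0, -0.7, 0.154, -0.029, 0, 0, 0, -0.82, 0.178, -0.034, 0, 0, 0, -0.94, 0.202, -0.038, 0, 0, 0, -1.06, 0.223, -0.042, 0, 0, 0, -1.18, 0.241, -0.045, 0, 0, 0, -1.3, 0.254, -0.048, 0, 0, 0, -1.42],
)

```text
clock: 24.63
eef_pos: [0.4324, 0.1463, 0.1392]
tool_rot: [0.016, 1.0, -0.0, -0.001]
ft_force: [-0.2, -0.2, 0.3]
grip_width: 0.0239
```

```bash
python3 -c "
from h import *
for i in range(4):optics.camera('top')
to(*W['blue'],.0255,182.3)"
```

```text
t 24.83 p [0.4331 0.1448 0.1395] j [ 0.32  0.22 -0.27  1.08 -0.    0.36] F [ 0.2 -0.7  0.7] w 0.0238
shift [0.0028 0.0076 0.114 ] turn [-0.001  -0.0016 -0.0813]
```

Request:
apply_moves(
  plan=[0.002, 0.008, 0, 0, 0, -0.08, 0.002, 0.008, 0, 0, 0, -0.08, 0.002, 0.008, 0.025, 0, 0, -0.08, 0.002, 0.008, 0.055, 0, 0, -0.08, 0.002, 0.008, 0.08, 0, 0, -0.08, 0.002, 0.008, 0.095, 0, 0, -0.08, 0.002, 0.008, 0.1, 0, 0, -0.08, 0.002, 0.008, 0.105, 0, 0, -0.08, 0.002, 0.008, 0.11, 0, 0, -0.08, 0.002, 0.008, 0.113, 0, 0, -0.08, 0.002, 0.008, 0.113, 0, 0, -0.08, 0.002, 0.008, 0.113, 0, 0, -0.08],
)

```text
clock: 25.83
eef_pos: [0.4325, 0.1532, 0.0279]
tool_rot: [-0.02, 1.0, 0.0, 0.001]
ft_force: [-0.3, 0.6, -0.1]
grip_width: 0.0239
```

```bash
python3 -c "
from h import *
c=optics.camera('wrist');cv2.imwrite('pics/w12.png',c['pixels'][:,:,::-1])
to(*W['blue'],.0255,182.3)"
```

```text
t 25.88 p [0.4326 0.1533 0.028 ] j [ 0.34  0.36 -0.42  0.79 -0.    0.3 ] F [ 0.8  0.7 -0. ] w 0.0238
shift [ 0.0022 -0.0008  0.0025] turn [ 0.0004  0.0014 -0.0002]
```

View pics/w12.png

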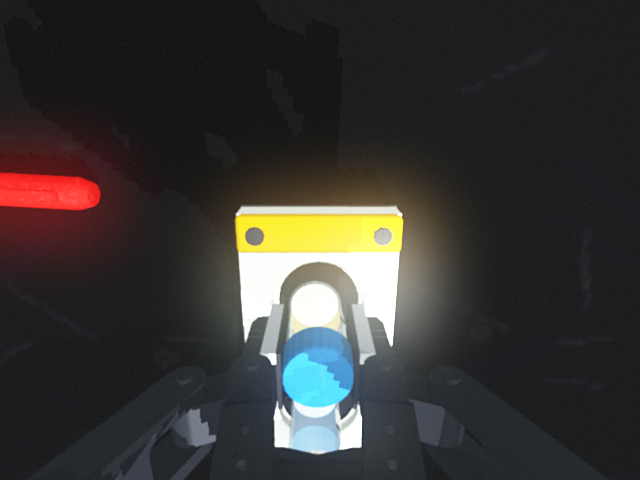

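Blue's foot is inside the last well at (315,300). Release and retreat.

Request:
apply_moves(
  plan=[0, 0, 0.001, 0, 0, 0, 0, 0, 0.002, 0, 0, 0, 0, 0, 0.002, 0, 0, 0, 0, 0, 0.002, 0, 0, 0],
)

```text
clock: 26.22
eef_pos: [0.4324, 0.1533, 0.0258]
tool_rot: [-0.02, 1.0, 0.0, 0.001]
ft_force: [-0.1, 0.5, 3.6]
grip_width: 0.0241
```

Request:
apply_moves(
  plan=[0, 0, 0, 0, 0, 0, 0, 0, 0, 0, 0, 0, 0, 0, 0, 0, 0, 0, 0, 0, 0, 0, 0, 0, 0, 0, 0, 0, 0, 0, 0, 0, -0.02, 0, 0, 0, 0, 0, -0.05, 0, 0, 0, 0, 0, -0.085, 0, 0, 0, 0, 0, -0.108, 0, 0, 0, 0, 0, -0.112, 0, 0, 0, 0, 0, -0.112, 0, 0, 0, 0, 0, -0.112, 0, 0, 0],
  grip=0.06,
)

```text
clock: 27.22
eef_pos: [0.4315, 0.1529, 0.1367]
tool_rot: [-0.02, 1.0, -0.0, -0.0]
ft_force: [-0.7, -1.2, 0.1]
grip_width: 0.0601
```

Request:
apply_moves(
  plan=[0, -0.04, -0.02, 0, 0, 0, 0, -0.08, -0.02, 0, 0, 0, 0, -0.12, -0.02, 0, 0, 0, 0, -0.16, -0.02, 0, 0, 0, 0, -0.2, -0.02, 0, 0, 0, 0, -0.22, -0.02, 0, 0, 0, 0, -0.22, -0.02, 0, 0, 0, 0, -0.22, -0.02, 0, 0, 0, 0, -0.22, -0.02, 0, 0, 0],
)

```text
clock: 27.97
eef_pos: [0.4397, -0.0662, 0.1559]
tool_rot: [-0.02, 1.0, 0.001, -0.002]
ft_force: [-0.7, 0.9, -0.5]
grip_width: 0.0595
```

```bash
python3 -c "
from h import *
c=optics.camera('side');cv2.imwrite('pics/s13.png',cv2.resize(c['pixels'][130:330,180:420,::-1],None,fx=3,fy=3))
c=optics.camera('top');cv2.imwrite('pics/t13.png',cv2.resize(c['pixels'][170:325,200:490,::-1],None,fx=2.7,fy=2.7))
hsv=cv2.cvtColor(c['pixels'],cv2.COLOR_RGB2HSV);H,S,Vv=[hsv[:,:,i].astype(int) for i in range(3)]
for n,m in {'red':((H<6)|(H>174))&(S>120)&(Vv>50),'green':(H>40)&(H<85)&(S>90)&(Vv>40),'blue':(H>95)&(H<125)&(S>110)&(Vv>50)}.items():
    m=m.copy();m[:175]=0;m[320:]=0;m[:,:205]=0;m[:,255:]=0
    for ce,s,l in blobs(m,60):print(n,s,cast(c,ce,.062)[0].round(4),W[n])
print(sensors.get_obs()['clock'],sensors.get_obs()['eef_pos'])"
```

```text
red [219 221  14  15 162] [0.542  0.1543 0.062 ] (0.5418, 0.1567)
green [218 191  14  14 149] [0.5975 0.1568 0.062 ] (0.5976, 0.1589)
blue [220 282  13  15 157] [0.4318 0.1505 0.062 ] (0.4304, 0.1524)
28.0667 [ 0.44022562 -0.06559857  0.15648814]
```

View pics/s13.png

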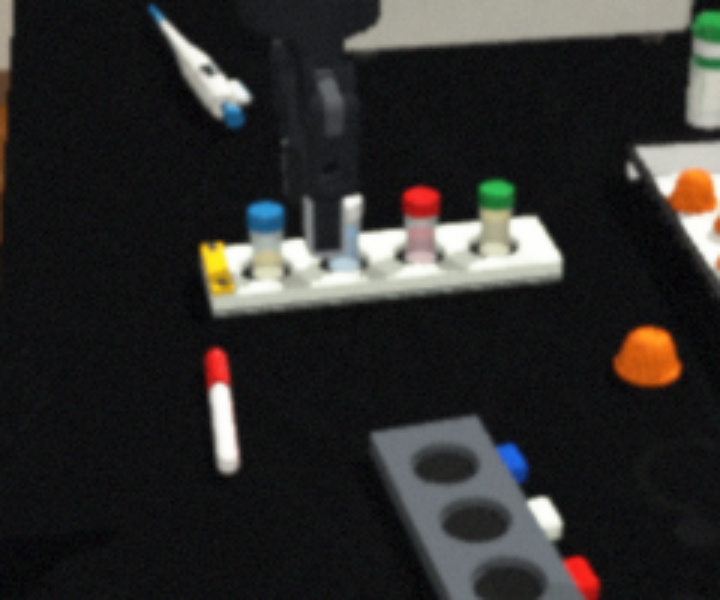

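View pics/t13.png

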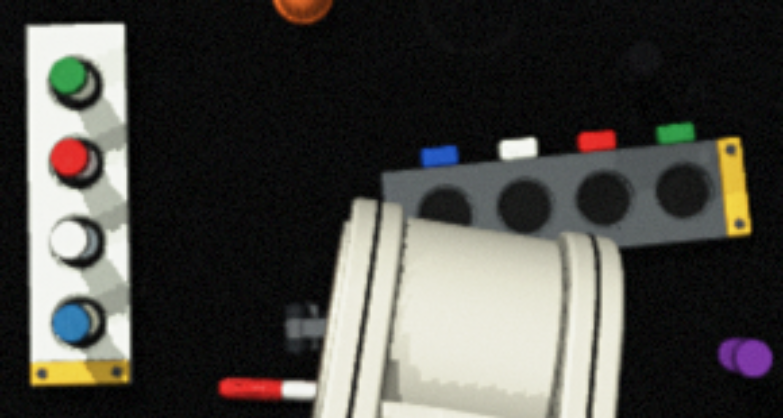

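The four vials stand upright in the white rack, in order from its bar: blue, white, red, green. Each of the three caps I measured is within 2.5 mm of its well centre. The gripper is clear, so I'm handing in.

```bash
python3 -c "
from h import *
bot.job_done(); print(sensors.get_obs()['clock'])"
```

```text
the job is handed in; nothing more can be done
the job is handed in; nothing more can be done
```

I moved all four vials to the white rack in reverse order. Counting from its yellow bar they now stand blue, white, red, green, so green, which started nearest the grey bar, is in the farthest well. I handed the job in at about 28 s.

**Last checks:** The top view shows all four upright in their wells and the grey rack empty. The side view agrees, although the gripper covers part of the white vial there.
- **Position:** In the top view the red, green and blue caps are within 2.5 mm of their well centres. I checked the white cap only by eye.
- **Seating:** When lowered, red, white and blue each met the floor at about 3 N. Green showed no contact force, so it was released about 1 mm above the floor at most, and both views show it seated.
- **Force:** The largest wrist force I read was about 7 N.

No check failed or disagreed.

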